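Level the dessert riser

TASK

The wooden dessert riser slopes down towards its brass levelling foot: lay the yellow spirit level flat on the dark inlaid strip of the board, centred and along it, let go, and then turn the brass foot knob until the bubble stands between the two black lines. Finally press down on the black pad in the middle of the level, with about 10 N, and finish while still pressing, with the bubble between the lines. Leave the two glasses, the candle and the orange box where they are.

Things in the scene. Friction and masses are not known exactly. Their poses are not given: they have to be found in the camera images.
- level_mid (a point): centre of the loose yellow spirit level, a bar 160 (its x) x 26 (its y) x 36 mm high (its z), about 0.3 kg, lying on its base on the table at the start; the point is half-way up, 18 mm above its base. It can be gripped across its 26 mm width at this point. The vial is in the half on the +x side; when the level is laid on the board, either end may point to the foot.
- level_pad (a point): centre of the black 26 mm square thumb pad in the middle of the level's top face, 18 mm above its centre: press here
- vial_mid (a point): middle of the green vial window (62 x 19 mm, in the level's top face, 48 mm along +x from the level's middle); two black lines 22 mm apart, centre to centre, stand symmetrically about it
- bubble_mid (a point): middle of the white bubble, 13 x 10 mm, seen in the vial window on top of the level. Its place is its offset from vial_mid along the level's x axis: 0 is centred, it can travel 24 mm either way. It drifts towards the higher end, 0.7 m per rad of tilt along the level, and takes about 1 s to settle. It is between the lines when within 3.5 mm of the middle.
- strip (a point): centre of the dark inlaid strip, 44 x 180 mm, on the top face of the riser's wooden board. The board is 150 x 360 x 18 mm, its top about 55 mm above the table; its long side is this point's y axis, z is square to the board. The brass foot is at the board's -y end, 175 mm from this point; the pivot on which the board tilts lies right under this point. At the start the board slopes down to the foot by 0.011 to 0.027 rad.
- foot_grip (a point): grip point of the brass levelling foot's knob, on its upright axis, 27 mm above the board. The knob is a 48 mm disc 8 mm thick on the board, on it an upright bar 46 (its x) x 13 (its y) mm that stands from 8 to 42 mm above the board: grip the bar across its 13 mm. It turns with the knob; a red mark is on the +x end of the bar's top.
- foot (a joint): turn of the foot's knob in rad, growing clockwise seen from above; clockwise raises the foot end of the board by 0.017 rad of tilt per rad of knob (bubble about 12 mm per rad, towards the foot). Range -0.6 to 2.8, starts near 0; it has friction (0.12 N m) and stays where it is left, also under a press on the board.
- board: the riser's board (see strip); its origin is on the pivot axis, 9 mm below the strip's centre
- level: the whole yellow spirit level; origin at the centre of its underside, axes as for its centre
- glass_a: loose empty dessert glass, 64 mm wide, 85 mm high, origin at the centre of its underside; bystander
- glass_b: a second such glass; bystander
- candle: loose white candle, 48 mm wide, 55 mm high, origin at the centre of its underside; bystander
- gift_box: loose orange gift box 60 x 90 x 45 mm high, origin at the centre of its underside; bystander
Things that resemble listed ones, but are neither listed nor needed, are in the scene too. What is meant by the level is not red, and is the smaller of those in its own colour.

How it is judged (in metres and radians):
On the way, in this order (a step that is already met when the one before it is completed fails the run):
1. the level lies on the dark strip of the board, along it, let go and still (x of level_mid in the frame of strip between -0.022 and 0.022 m and y of level_mid in the frame of strip between -0.035 and 0.035 m and z of level_mid in the frame of strip between 0.012 and 0.022 m and angle between the x axis of level_mid and the y axis of strip, either way round below 0.2 rad and angle between level_mid's own z axis and vertical below 0.1 rad and contact force between the fingers and level below 0.1 N and linear speed of level below 0.02 m/s), for 0.2 s.
2. the foot has been turned until the bubble stands between the lines, the level lying untouched on the board (x of level_mid in the frame of strip between -0.022 and 0.022 m and y of level_mid in the frame of strip between -0.035 and 0.035 m and z of level_mid in the frame of strip between 0.012 and 0.022 m and angle between the x axis of level_mid and the y axis of strip, either way round below 0.2 rad and angle between level_mid's own z axis and vertical below 0.1 rad and x of bubble_mid in the frame of vial_mid between -0.0035 and 0.0035 m and value of joint foot above 0.3 rad and contact force between the fingers and level below 0.1 N), for 0.3 s.
At the end, for the whole second after the job is handed in: Fingers press the level at its pad (within 35 mm, over 3 N; 6 to 35 N between level and board), bubble within 3.5 mm of the middle; the level lies still and flat on the strip, its centre within 22 mm across and 35 mm along, its direction within 0.2 rad; the foot was turned over 0.3 rad (x of level_mid in the frame of strip between -0.022 and 0.022 m and y of level_mid in the frame of strip between -0.035 and 0.035 m and z of level_mid in the frame of strip between 0.012 and 0.022 m and angle between the x axis of level_mid and the y axis of strip, either way round below 0.2 rad and angle between level_mid's own z axis and vertical below 0.1 rad and x of bubble_mid in the frame of vial_mid between -0.0035 and 0.0035 m and value of joint foot above 0.3 rad and contact force between the fingers and level above 3 N and horizontal distance between the grasp point and level_pad below 0.035 m and contact force between level and board between 6 and 35 N and linear speed of level below 0.02 m/s); the arm keeps its last pose, push and grip.
It fails at once if a bystander (glass a) is pushed more than 25 mm or tipped (distance of glass_a from where it was at the start of the episode above 0.025 m or angle between glass_a's own z axis and vertical above 0.5 rad).
It fails at once if a bystander (glass b) is pushed more than 25 mm or tipped (distance of glass_b from where it was at the start of the episode above 0.025 m or angle between glass_b's own z axis and vertical above 0.5 rad).
It fails at once if a bystander (candle) is pushed more than 25 mm or tipped (distance of candle from where it was at the start of the episode above 0.025 m or angle between candle's own z axis and vertical above 0.5 rad).
It fails at once if a bystander (gift box) is pushed more than 25 mm or tipped (distance of gift_box from where it was at the start of the episode above 0.025 m or angle between gift_box's own z axis and vertical above 0.5 rad).
It also fails if it takes over 67 s, if anything falls off the work surface, if the arm or the gripper's body presses on something with over 40 N, if the wrist force passes 120 N, or if a joint passes its speed limit or range.

ROBOT

A 6-joint arm with a two-finger parallel gripper is mounted at the origin on the work surface. World frame = base frame: x ahead of the robot, y to its left, z up, the work surface at z = 0. Lengths are in mm, angles in rad, forces in N, time in s.
With the tool pointing down it reaches from about 400 to 825 mm from the base axis. Payload 7 kg.
Tool frame: the origin (TCP) lies at the very end of the fingers, on their centre line; the grasp point (between the pads) lies 19 mm behind it; z points along the fingers, y is the line along which they close (so a half turn about z gives the same grasp; the last joint's range is limited). The gripper opens to 88 mm and grips with 3 to 60 N. Pads are 19 mm wide; open, the fingers measure 130 mm over their backs; the gripper's body (78 mm by 193 mm) begins 47 mm behind the grasp point.
Start: joints at [1.395, 0.359, 0.012, 0, -1.224, -0.288], TCP at [301.966, 603.665, 201.661] pointing down, gripper open.
Joint ranges: [-3.07, 3.07], [-1.43, 2.12], [-1.02, 1.25], [-3.03, 1.67], [-3.05, -0], [-3.03, 3.03]. Speed limits (rad/s): [2.39, 2.39, 3.01, 3.14, 3.14, 3.14].

INTERFACE

Orientations are given as a unit quaternion [x, y, z, w].
In Python, from plant import bot gives the robot as it stands. Calls block until the motion is done:
- bot.move_ptp(position, orientation): joint-space move of the TCP to a pose.
- bot.line_to(position, velocity=150, ori=None): straight line of the TCP; ori=None keeps the orientation; velocity is the mean speed in mm/s.
- bot.move_joints(angles): joint-space move.
- bot.move_gripper(opening, force=None): finger opening in mm; force is the grip in N (None keeps the last); returns when the fingers have stopped.
- bot.pause(seconds).
- bot.solve_ik(position, orientation): joint angles nearest the present ones, or None.
- bot.read_state(): the state.
- bot.camera(name): name is "scene" or "side" or "wrist"; returns the picture (420x560x3 uint8, red, green, blue); there is no depth.
- bot.get_calibration(name): a dict with "fx", "fy", "cx", "cy" (pixels), "view" (4x4, takes a point from world to camera coordinates); the wrist camera has in their place "T_tool_cam" (4x4, takes a point from camera to tool coordinates, whose origin is the TCP and whose axes are the flange's). Camera axes: x right, y up, looking along -z (the intrinsics and any distortion apply to the point x, -y, -z); pixel columns grow to the right and rows downward; lengths in mm; the calibration is good to about 2 mm. The wrist camera is an equidistant fisheye: a pixel r from the principal point sees the ray r / f radians off the axis. A picture is of the moment at which its call begins: read the wrist's pose just before it. get_calibration takes no time and is no camera call.
A pose or a line that the arm cannot do raises bot.Unreachable and nothing moves.
- bot.close_job(): hands the job in; it is judged then, once.
The state is a dict: "t": time; "joint_pos": joint angles; "qvel": joint speeds; "tau": joint torques, N m; "tcp_pos": TCP position; "eef_rot": TCP orientation; "contact_force": force on the tool from outside, world axes, zero at the start; "moment": the same for the moment, N m; "width": finger opening in mm; "finger_force": force on a finger pad.
Only numpy, scipy, OpenCV 4.12 (cv2) and the standard library are available. Lean on these libraries where they do the work, as an engineer would, in place of code of your own. Each camera call takes 0.05 s, during which the arm holds its last target. There are 200 camera calls.

## Working session

There is one attempt and no reset: what is moved stays moved. The work goes in short steps, each a Python script; the robot and the scene stay as the last script left them, time stands still between calls to the robot, and variables do not carry over. Pictures are saved under pics/ and viewed, at most 10 in all, crops included, and the job is handed in when it is done.

```bash
ls; mkdir -p pics; python3 - <<'E'
from plant import bot
import cv2,numpy as np
ims=[bot.camera(n) for n in("scene","side")]
for n,i in zip(("scene","side"),ims): cv2.imwrite(f"pics/{n}0.png",i[:,:,::-1])
s=bot.read_state();print(s)
for n in("scene","side","wrist"):print(n,bot.get_calibration(n))
E
```

```text
pics
{'t': 0.1, 'joint_pos': array([ 1.39507866e+00,  3.59316907e-01,  1.11484210e-02, -2.86078690e-04,
       -1.22408900e+00, -2.88115821e-01]), 'qvel': array([-1.10269076e-03, -9.26197895e-04,  3.35919625e-03,  1.84651488e-03,
        3.29125528e-06, -4.78626094e-04]), 'tau': array([-9.62793092e-04, -5.84160590e+01,  2.93751991e+01,  7.01553985e+00,
        1.02136118e-02, -5.91985963e-05]), 'tcp_pos': array([301.79594907, 603.25051184, 200.81848599]), 'eef_rot': array([ 9.73216169e-01, -2.29890708e-01, -9.32437303e-05,  7.36982883e-04]), 'contact_force': array([0.23678923, 0.10252741, 0.01709467]), 'moment': array([ 0.00097138,  0.0220641 , -0.00745978]), 'finger_force': 0.0, 'width': 87.5021391033792}
scene {'fx': 420.8625876891065, 'fy': 420.8625876891065, 'cx': 277.7040823051902, 'cy': 205.7179451922621, 'view': array([[ 6.91887095e-01,  7.21946150e-01,  9.27383962e-03,
        -4.57777514e+02],
       [-5.58816926e-01,  5.27328265e-01,  6.40037924e-01,
         1.34942391e+02],
       [ 4.57182558e-01, -4.48016359e-01,  7.68287350e-01,
        -1.38273798e+03],
       [ 0.000
[... 298 characters left out ...]
,  5.58749215e-01,  7.05429789e-01,
        -3.65223723e+02],
       [-4.21422836e-01, -5.65827867e-01,  7.08690072e-01,
        -9.45462473e+02],
       [ 0.00000000e+00,  0.00000000e+00,  0.00000000e+00,
         1.00000000e+00]])}
wrist {'fx': 325.19226210127806, 'fy': 325.19226210127806, 'cx': 277.17889439602425, 'cy': 209.54010633093307, 'T_tool_cam': array([[ 1.32545707e-03,  9.55636561e-01,  2.94545423e-01,
         8.05981825e+01],
       [ 9.99999035e-01, -1.14400535e-03, -7.88341746e-04,
        -9.05563306e-01],
       [-4.16406654e-04,  2.94546184e-01, -9.55637155e-01,
        -1.82422655e+02],
       [ 0.00000000e+00,  0.00000000e+00,  0.00000000e+00,
         1.00000000e+00]])}
```

View pics/scene0.png

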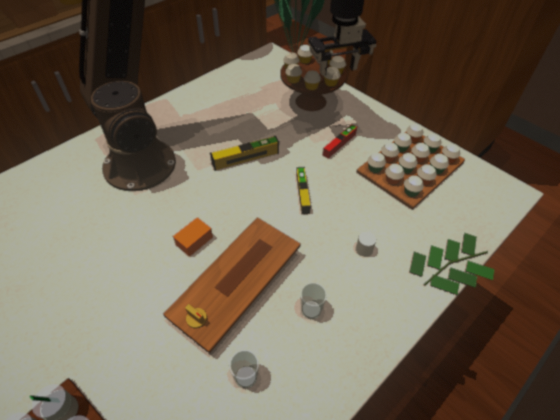

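View pics/side0.png

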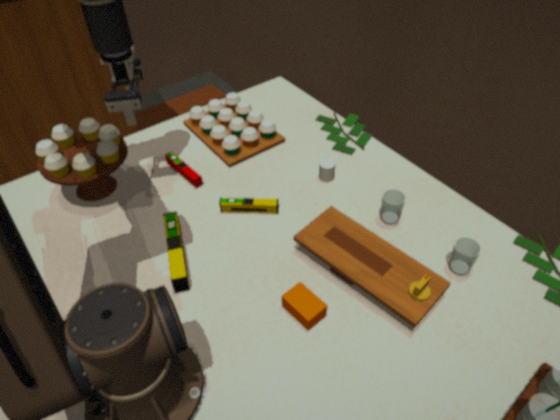

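The scene view shows the small yellow level at about (304,189), with its vial end towards (301,170). The strip is at about (245,267) and the foot at (196,316). In the side view the level is at (249,205), the strip at (359,250) and the foot at (421,288). The red level and the larger yellow one are the decoys.

```bash
cat > h.py <<'E'
from plant import bot
import numpy as np, cv2
from scipy.spatial.transform import Rotation as R
def ray(n,px,st=None):
    c=bot.get_calibration(n); u=(px[0]-c['cx'])/c['fx']; v=(px[1]-c['cy'])/c['fy']
    if n=='wrist':
        th=np.hypot(u,v); d=np.array([u/th*np.sin(th),-v/th*np.sin(th),-np.cos(th)])
        T=np.eye(4); T[:3,:3]=R.from_quat(st['eef_rot']).as_matrix(); T[:3,3]=st['tcp_pos']
        M=T@c['T_tool_cam']
    else: d=np.array([u,-v,-1.]); M=np.linalg.inv(c['view'])
    d=M[:3,:3]@d; return M[:3,3],d/np.linalg.norm(d)
def onz(n,px,z,st=None):
    o,d=ray(n,px,st); return o+d*(z-o[2])/d[2]
def tri(rays):
    A=0;b=0
    for o,d in rays: P=np.eye(3)-np.outer(d,d);A=A+P;b=b+P@o
    return np.linalg.solve(A,b)
def down(a): # tool down, finger closing axis (tool y) along world angle a
    y=np.array([np.cos(a),np.sin(a),0]);z=np.array([0,0,-1.]);x=np.cross(y,z)
    return R.from_matrix(np.c_[x,y,z]).as_quat()
def cap(n,name):
    st=bot.read_state(); im=bot.camera(n); cv2.imwrite(f'pics/{name}.png',im[:,:,::-1])
    np.save(f'pics/{name}.npy',np.r_[st['tcp_pos'],st['eef_rot']]); return st
def load(name):
    a=np.load(f'pics/{name}.npy'); return dict(tcp_pos=a[:3],eef_rot=a[3:])
E
python3 - <<'E'
from h import *
np.set_printoptions(precision=1,suppress=True)
for nm,a,b,z in [('level',(304,189),(249,205),36),('lvG',(301,170),(222,204),36),('lvY',(306,208),(277,207),36),('strip',(245,267),(359,250),55),('foot',(196,316),(421,288),80),('ga',(313,300),(392,206),45),('gb',(244,370),(463,257),45),('candle',(367,243),(327,170),30),('box',(193,236),(304,306),25),
 ('stripN',(268,243),(329,232),55),('stripF',(220,290),(390,269),50)]:
    print(nm,tri([ray('scene',a),ray('side',b)]),onz('scene',a,z),onz('side',b,z))
E
```

```text
level [458.7 304.9  15.4] [469.5 293.8  36. ] [447.6 283.2  36. ]
lvG [399.  352.1  20.3] [407.2 344.9  36. ] [391.3 332.2  36. ]
lvY [516.2 252.4  15.4] [525.2 244.3  36. ] [503.4 229.8  36. ]
strip [563.2 -24.1  52.9] [563.3 -22.   55. ] [561.6 -28.3  55. ]
foot [ 589.4 -196.1   62.7] [ 597.1 -197.3   80. ] [ 577.3 -204.2   80. ]
ga [744.1  37.3  46.2] [743.   40.7  45. ] [744.5  34.9  45. ]
gb [ 753.4 -191.2   42.3] [ 754.  -190.9   45. ] [ 751.  -192.9   45. ]
candle [722.7 278.9  24.6] [723.1 280.   30. ] [717. 269.  30.]
box [370.8 -50.8  20. ] [373.3 -50.3  25. ] [368.7 -55.6  25. ]
stripN [547.5  69.9  48.5] [549.3  71.1  55. ] [542.8  61.1  55. ]
stripF [ 574.7 -114.2   61.3] [ 568.2 -107.9   50. ] [ 582.1 -112.6   50. ]
```

```bash
python3 - <<'E'
from h import *
np.set_printoptions(precision=2,suppress=True)
for a in (49,229): print(a,bot.solve_ik([460,298,40],down(np.radians(a))),bot.solve_ik([560,-25,100],down(np.radians(a-41))))
for a in range(-180,180,30): print(a,bot.solve_ik([590,-196,80],down(np.radians(a))))
print(R.from_quat(bot.read_state()['eef_rot']).as_matrix())
bot.move_ptp([460,298,230],down(np.radians(49)))
cap('wrist','w1'); print(bot.read_state()['t'])
E
```

```text
49 None [ 0.3   0.26 -0.38  0.   -0.93  2.98]
229 [ 0.93  0.31 -0.47  0.   -0.78 -0.08] [ 0.3   0.26 -0.38  0.   -0.93 -0.16]
-180 [-0.01  0.37 -0.27  0.   -0.93  0.01]
-150 [-0.01  0.37 -0.27  0.   -0.93  0.53]
-120 [-0.01  0.37 -0.27  0.   -0.93  1.05]
-90 [-0.01  0.37 -0.27  0.   -0.93  1.58]
-60 [-0.01  0.37 -0.27  0.   -0.93  2.1 ]
-30 [-0.01  0.37 -0.27  0.   -0.93  2.63]
0 None
30 [-0.01  0.37 -0.27  0.   -0.93 -2.61]
60 [-0.01  0.37 -0.27  0.   -0.93 -2.09]
90 [-0.01  0.37 -0.27  0.   -0.93 -1.56]
120 [-0.01  0.37 -0.27  0.   -0.93 -1.04]
150 [-0.01  0.37 -0.27  0.   -0.93 -0.52]
[[ 0.89 -0.45 -0.  ]
 [-0.45 -0.89 -0.  ]
 [ 0.    0.   -1.  ]]Traceback (most recent call last):
  File "<stdin>", line 6, in <module>
plant.Unreachable: the arm cannot take that pose within its joint ranges
```

```bash
python3 - <<'E'
from h import *
bot.move_ptp([560,-60,250],down(np.radians(188)))
cap('wrist','w2'); print(bot.read_state()['t'])
bot.move_ptp([460,298,200],down(np.radians(229)))
cap('wrist','w1'); print(bot.read_state()['t'])
E
```

```text
2.675
4.125
```

View pics/w1.png

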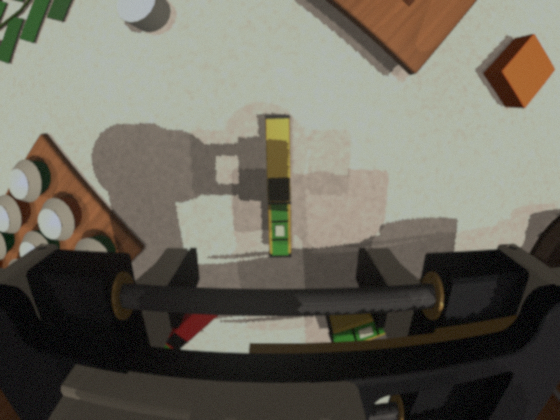

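View pics/w2.png

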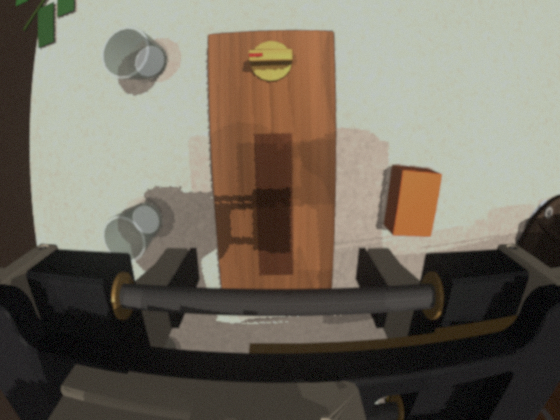

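w1 shows the level upright in the frame, from (279,116) to (280,257), with the pad at about (279,190). w2 shows the strip at (255–292, 133–275) and the foot at about (271,60), its red mark on the left. I'll enlarge both.

```bash
python3 - <<'E'
import cv2,numpy as np
a=cv2.imread('pics/w1.png')[105:265,240:320]; b=cv2.imread('pics/w2.png')[30:90,235:307]
b2=cv2.imread('pics/w2.png')[120:285,245:305]
r=lambda i,w,h:cv2.resize(i,(w,h),interpolation=cv2.INTER_CUBIC)
m=np.zeros((600,800,3),np.uint8)
m[:560,:280]=r(a,280,560); m[:300,290:650]=r(b,360,300); m[:,655:800]=0
m[305:600,290:650]=0
c=r(b2,109,300); m[300:600,290:290+109]=c
cv2.imwrite('pics/m1.png',m)
E
```

```text
(no output)
```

View pics/m1.png

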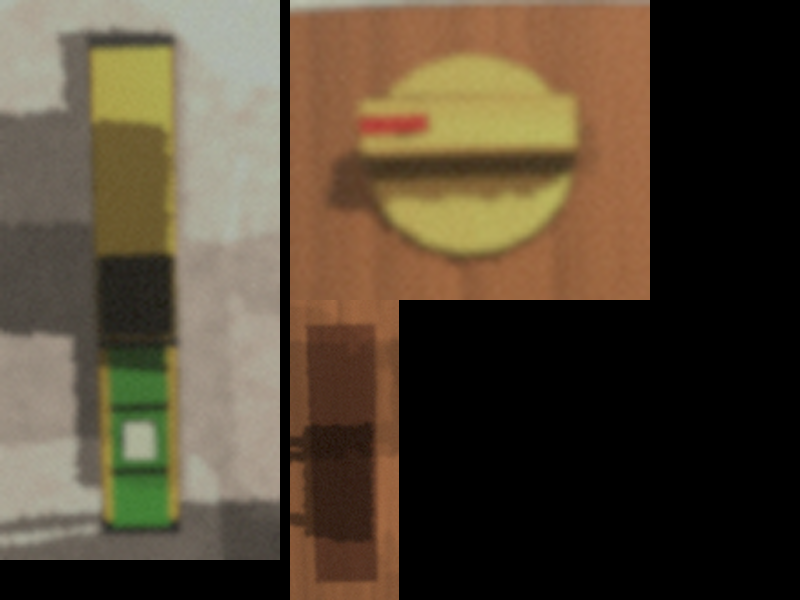

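```bash
python3 - <<'E'
from h import *
np.set_printoptions(precision=1,suppress=True)
a=load('w1');b=load('w2');print(a,b)
P=lambda p,z,s:onz('wrist',p,z,s)
pad=P((278.9,190.4),36,a);e1=P((278,117.9),36,a);e2=P((280.4,255),36,a)
d=e2-e1;print('level',pad,(e1+e2)/2,np.linalg.norm(d),np.degrees(np.arctan2(d[1],d[0])))
c=[P(p,z,b) for p,z in [((254.4,133.8),53.3),((291.8,133.8),53.3),((292.9,274),56.7),((259.3,275.1),56.7)]]
print('strip',c,sum(c)/4);d=(c[2]+c[3]-c[0]-c[1])/2;print(np.linalg.norm(d),np.degrees(np.arctan2(d[1],d[0])))
f=P((270.9,54.8),93.5,b);g=P((271,61),60,b);x=P((249.4,55.1),93.5,b)-P((292.4,54.6),93.5,b)
print('foot',f,g,np.linalg.norm(x),np.degrees(np.arctan2(x[1],x[0])))
d=sum(c)/4-f;print(np.hypot(*d[:2]),np.degrees(np.arctan2(d[1],d[0])))
E
```

```text
{'tcp_pos': array([460.4, 297.4, 200.2]), 'eef_rot': array([ 0.9, -0.4,  0. , -0. ])} {'tcp_pos': array([560.2, -59.3, 249.8]), 'eef_rot': array([ 0.8, -0.7, -0. ,  0. ])}
level [456.3 299.5  36. ] [456.5 298.8  36. ] 156.70499775804362 140.07797206416762
strip [array([ 594.9, -110.4,   53.3]), array([ 552. , -116.4,   53.3]), array([523.1,  60.2,  56.7]), array([566.4,  68. ,  56.7])] [559.1 -24.6  55. ]
179.80215501929962 99.1913851774352
foot [ 587.2 -197.8   93.5] [ 587.6 -196.4   60. ] 43.884193866888566 8.493863854049627
175.43995214371532 99.22949278391253
```

The level is at (456.4, 299.2) with its x axis at 140.1°. The strip is at (559.1, -24.6) with its y axis at 99.2°. The foot is at (587.4, -197.3), its bar at 8.5°. Next I'll pick up the level and place it.

```bash
cat >> h.py <<'E'
L=np.array([456.4,299.2]);S=np.array([559.1,-24.6]);F=np.array([587.4,-197.3]);AY=np.radians(99.2)
uy=np.array([np.cos(AY),np.sin(AY)])
def P3(p,z): return [p[0],p[1],z]
E
cat > pick.py <<'E'
from h import *
np.set_printoptions(precision=2,suppress=True)
a=np.radians(230.1)
bot.move_ptp(P3(L,80),down(a)); bot.line_to(P3(L,5),velocity=80)
bot.move_gripper(10,25); s=bot.read_state();print(s['width'],s['finger_force'],s['tcp_pos'])
bot.line_to(P3(L,120),velocity=120)
s=bot.read_state();print(s['width'],s['finger_force'])
b=down(AY+np.pi/2)
bot.move_ptp(P3(S,120),b); bot.line_to(P3(S,66),velocity=60); bot.pause(.3)
f0=bot.read_state()['contact_force'][2];print('f0',f0)
for z in np.arange(64.5,57,-.5):
    bot.line_to(P3(S,z),velocity=15); s=bot.read_state(); f=s['contact_force'][2]-f0
    if f>3: break
print(z,f,s['tcp_pos'],s['t'])
E
python3 pick.py
```

```text
25.14623198560532 24.999974370002747 [456.33 299.1    4.95]
25.466562234863336 24.999157190322876
f0 -2.6491823701503243
60.0 3.9763311769660374 [559.27 -24.67  60.12] 13.0083
```

```bash
python3 - <<'E'
from h import *
bot.move_gripper(60); s=bot.read_state();print(s['finger_force'],s['width'])
bot.line_to(P3(S,130),velocity=120)
bot.line_to(P3(S+70*uy,180),velocity=200);bot.pause(.8)
cap('wrist','w3');print(bot.read_state()['t'])
im=cv2.imread('pics/w3.png');cv2.imwrite('pics/w3c.png',cv2.resize(im[0:300,180:380],(400,600),interpolation=cv2.INTER_CUBIC))
E
```

```text
0.0 59.577788019931425
15.9583
```

View pics/w3c.png

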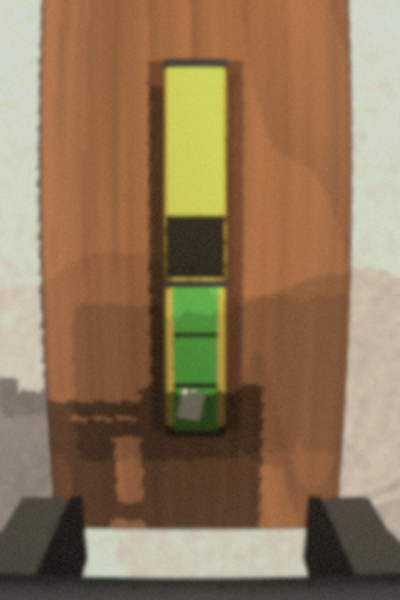

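The level lies centred along the strip. The lines are at crop rows 334 and 385, and the bubble is at about 404, towards the end away from the foot.

```bash
python3 - <<'E'
from h import *
s=load('w3');p=lambda y,x=195:onz('wrist',(180+x/2,y/2),92,s)
a,b,c=p(334),p(385),p(404.5);m=(a+b)/2
print(np.linalg.norm(a-b),(c-m)[:2]@uy,'pad',p(247)[:2]-S)
for z in (77,): 
  for t in (0,.8,1.6): print(bot.solve_ik(P3(F,z),down(np.radians(-81.5)-t)))
E
```

```text
22.156280621213106 19.767138059789378 pad [ 0.80812975 -0.21889182]
[-0.00934875  0.37273825 -0.27343306  0.         -0.92462502  1.72849807]
[-0.00934875  0.37273825 -0.27343306  0.         -0.92462502  0.92849807]
[-0.00934875  0.37273825 -0.27343306  0.         -0.92462502  0.12849807]
```

```bash
cat > turn.py <<'E'
from h import *
np.set_printoptions(precision=2,suppress=True)
a0=np.radians(-81.5);T=1.65;z0,z1=63,68
st=bot.read_state()['tcp_pos'];bot.line_to([st[0],st[1],180],velocity=200)
bot.move_ptp(P3(F,120),down(a0));bot.line_to(P3(F,z0),velocity=80)
s=bot.read_state();print('F',s['contact_force'])
bot.move_gripper(5,25);s=bot.read_state();print(s['width'],s['finger_force'],s['contact_force'],s['moment'])
n=8
for k in range(1,n+1):
    bot.move_ptp(P3(F,z0+(z1-z0)*k/n),down(a0-T*k/n))
    s=bot.read_state()
    if k in(2,5,8): print(s['contact_force'],s['moment'],s['t'])
bot.pause(.3);bot.move_gripper(40);bot.pause(.1)
bot.line_to(P3(F,125),velocity=120)
bot.move_ptp(P3(S+70*uy,180),down(AY+np.pi/2));bot.pause(.7)
cap('wrist','w4');print(bot.read_state()['t'])
im=cv2.imread('pics/w4.png');cv2.imwrite('pics/w4c.png',cv2.resize(im[0:300,180:380],(400,600),interpolation=cv2.INTER_CUBIC))
E
python3 turn.py
```

```text
F [0.26 0.67 0.66]
12.207506786547757 24.98936891555786 [ 0.19 -5.34  0.68] [-2.01 -0.2   0.05]
[ 0.27 -4.65  0.2 ] [-1.98 -0.17 -0.04] 20.275
[ 1.2  -4.76  0.48] [-1.99 -0.05 -0.04] 21.225
[ 0.22 -3.88  1.55] [-1.56  0.16 -0.05] 22.175
25.6333
```

View pics/w4c.png

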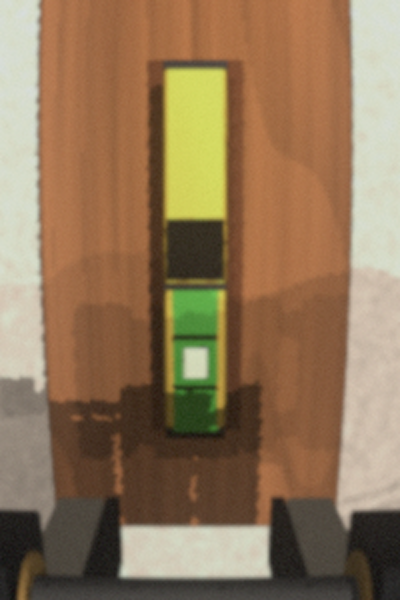

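The bubble at row 363 sits midway between the lines at 337 and 387. Next I'll press on the pad.

```bash
cat > press.py <<'E'
from h import *
np.set_printoptions(precision=2,suppress=True)
bot.move_gripper(0,20)
bot.line_to(P3(S,120),velocity=150);bot.line_to(P3(S,95),velocity=50);bot.pause(.4)
f0=bot.read_state()['contact_force'][2];z=94
while z>84:
    bot.line_to(P3(S,z),velocity=20);bot.pause(.15);s=bot.read_state();f=s['contact_force'][2]-f0
    if f>9: break
    z-=.3 if f<1 else .1
bot.pause(1.2);s=bot.read_state();print(z,f0,f,s['contact_force'],s['tcp_pos'],s['t'])
for n in('scene','side'):cap(n,n+'9')
cap('wrist','w9')
a=cv2.imread('pics/scene9.png')[200:320,190:310];b=cv2.imread('pics/side9.png')[190:310,300:420];c=cv2.imread('pics/w9.png')
r=lambda i,w:cv2.resize(i,(w,300),interpolation=cv2.INTER_CUBIC)
cv2.imwrite('pics/m9.png',np.vstack([np.hstack([r(a,400),r(b,400)]),np.hstack([r(c,400),r(c[150:300,190:390],400)])]))
E
python3 press.py
```

```text
83.90000000000012 -0.4812853821466004 1.0932160020597372 [-0.49 -0.04 -0.8 ] [559.03 -24.62  83.97] 44.2833
```

View pics/m9.png

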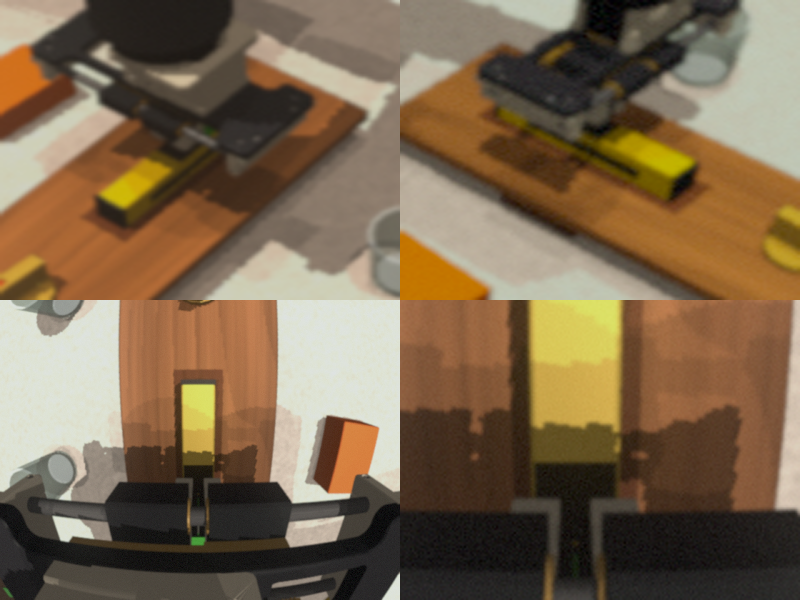

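The force never built up, and the fingers seem to be open. I'll check the width.

```bash
python3 - <<'E'
from h import *
s=bot.read_state();print(s['width'],s['finger_force'],s['contact_force'],s['t'],s['tcp_pos'])
E
```

```text
0.41826723201632454 0.0 [-0.52205605 -0.73699134 -0.3694094 ] 44.4333 [559.09789131 -24.60765888  84.00359133]
```

```bash
cat > press2.py <<'E'
from h import *
np.set_printoptions(precision=2,suppress=True)
z=bot.read_state()['tcp_pos'][2];f0=-.4;log=[];z=83.9
while z>77:
    s=bot.read_state();f=s['contact_force'][2]-f0;log.append((round(z,1),round(s['tcp_pos'][2],2),round(f,1),round(s['t'],1)))
    if f>8.5 or s['t']>56: break
    z-=.5 if f<1.6 else .2
    bot.line_to(P3(S,z),velocity=20)
    if f>=1.6: bot.pause(.1)
print(log)
E
python3 press2.py
```

```text
[(83.9, np.float64(84.0), np.float64(0.0), 44.4), (83.4, np.float64(83.34), np.float64(-0.1), 44.7), (82.9, np.float64(82.86), np.float64(0.3), 44.9), (82.4, np.float64(82.37), np.float64(0.9), 45.2), (81.9, np.float64(81.86), np.float64(0.4), 45.4), (81.4, np.float64(81.36), np.float64(1.1), 45.7), (80.9, np.float64(80.88), np.float64(1.2), 45.9), (80.4, np.float64(80.36), np.float64(0.3), 46.2), (79.9, np.float64(79.87), np.float64(0.6), 46.4), (79.4, np.float64(79.36), np.float64(0.8), 46.7), (78.9, np.float64(78.86), np.float64(-0.4), 46.9), (78.4, np.float64(78.35), np.float64(-0.2), 47.2), (77.9, np.float64(77.86), np.float64(0.1), 47.4), (77.4, np.float64(77.36), np.float64(0.3), 47.7)]
```

No contact even at 77 mm, so I need a close look with the projected TCP marked.

```bash
python3 - <<'E'
from h import *
s=bot.read_state();print(s['tcp_pos'],s['width'],s['eef_rot'])
out=[]
for n in('scene','side'):
    im=bot.camera(n)[:,:,::-1].copy();c=bot.get_calibration(n)
    def pr(p):
        q=c['view']@np.r_[p,1];return np.array([c['cx']+c['fx']*q[0]/-q[2],c['cy']-c['fy']*q[1]/-q[2]])
    t=pr(s['tcp_pos']);x0,y0=int(t[0])-40,int(t[1])-60
    k=cv2.resize(im[y0:y0+120,x0:x0+80],(400,600),interpolation=cv2.INTER_CUBIC)
    for p,col in [(s['tcp_pos'],(255,0,255)),(np.r_[S,91],(255,255,0)),(np.r_[S-80*uy,91],(255,255,0)),(np.r_[S-80*uy,55],(255,255,0))]:
        q=(pr(p)-[x0,y0])*5;cv2.circle(k,tuple(int(v) for v in q),3,col,-1)
    out.append(k)
cv2.imwrite('pics/m10.png',np.hstack(out))
E
```

```text
[559.04139656 -24.60718262  76.85868274] 0.18893640434373335 [ 7.61525719e-01 -6.48134690e-01 -4.13258684e-05  3.72523397e-05]
```

View pics/m10.png

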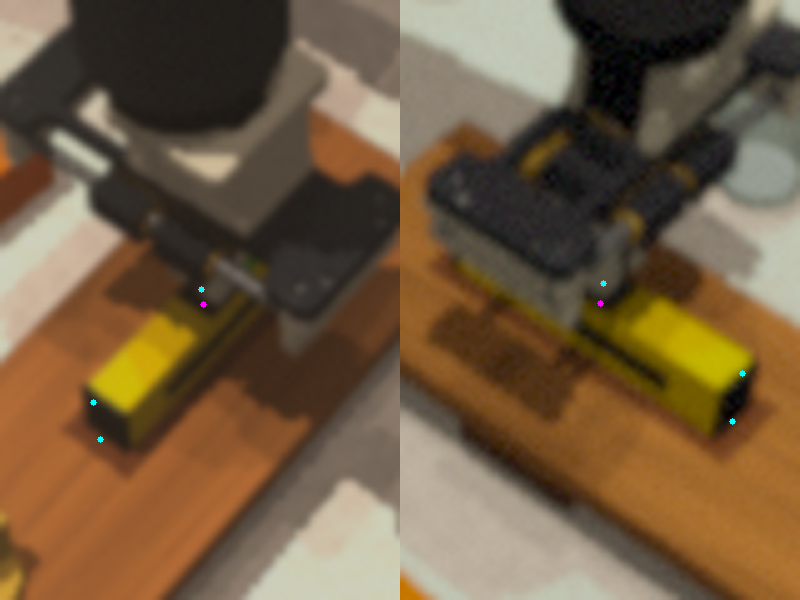

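The view shows the level in place with the closed fingers over its pad, but it doesn't show whether they touch. I'll use one last contrast-enhanced close-up, plus the torques.

```bash
python3 - <<'E'
from h import *
np.set_printoptions(precision=2,suppress=True)
s=cap('wrist','w10');print(s['tau'],s['moment'],s['contact_force'],s['width'],s['t'])
cap('scene','scene10');cap('side','side10')
g=lambda i:(255*(i/255.)**.45).astype(np.uint8)
r=lambda n,y,x,h,w:cv2.resize(g(cv2.imread(f'pics/{n}.png')[y:y+h,x:x+w]),(400,300),interpolation=cv2.INTER_CUBIC)
A,B=r('w10',200,217,90,120),r('w9',200,217,90,120)
for k in(A,B):
    for row in (247.6,257.5): y=int((row-200)*300/90);k[y,:20]=(0,0,255);k[y,-20:]=(0,0,255)
C,D=r('scene10',225,215,60,80),r('side10',215,315,60,80)
cv2.imwrite('pics/m11.png',np.vstack([np.hstack([A,B]),np.hstack([C,D])]))
E
```

```text
[  0.   -47.14  23.99   5.72   0.02  -0.  ] [ 0.05 -0.02 -0.01] [ 0.   -0.21 -1.02] 0.6640790726201664 48.0333
```

View pics/m11.png

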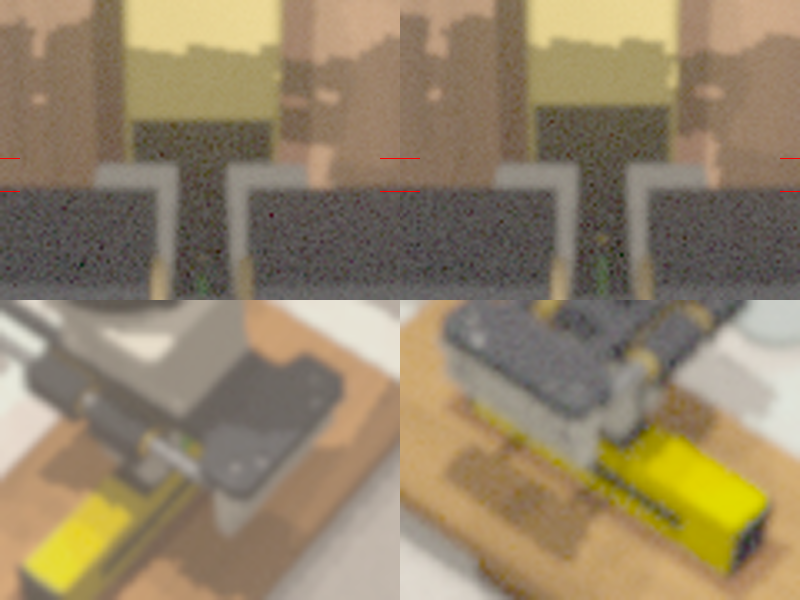

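```bash
python3 - <<'E'
import cv2,numpy as np
np.set_printoptions(linewidth=220)
for n,c0,c1 in(('w4',198,246),('w3',176,230),('w10',240,300)):
    g=cv2.cvtColor(cv2.imread(f'pics/{n}.png'),cv2.COLOR_BGR2GRAY);print(n,c0)
    for r in range(226,292,6):print(r,g[r,c0:c1:3])
E
```

```text
w4 198
226 [133 136 124  78  78  70  70  65  53  53  53  47  50  84  83  51]
232 [131 132 133  81  78  78  70  64  67  70  66  63  63  86  82  65]
238 [131 134 129  79  78  79  73  67  67  69  66  64  64  73  94  64]
244 [131 132 136  98  78  80  81  65  64  67  66  63  64  88 101  63]
250 [132 132 133 103  76  70  73  70  68  67  74  62  32  29  60  64]
256 [ 69 130 130  74  72  69  73  70  73  74  69  43  29  28  56  65]
262 [ 34 112  82  70  75  69  71  71  71  70  54  28  23  25  86 115]
268 [ 31  55  71  70  72  68  72  74  72  67  34  31  30  31 118 205]
274 [ 31  43  70  71  71  72  70  72  73  49  29  28  36  28 103 200]
280 [ 64  60  69  71  72  70  72  69  60  29  29  27  31  29 101 202]
286 [ 60  47  61  66  67  68  68  70  34  27  25  28  35  32 157 205]
w3 176
226 [139 135 136 129 131 136 134 128 129 129  72  71  70  65  65  54  51  50]
232 [128 130 131 133 130 130 135 127 126 127  79  75  73  68  67  65  70  67]
238 [131 128 135 136 127 128 129 129 130 126  85  72  78  71  69  69  66  67]
244 [136 137 133 131 127 128 130 127 129 130  99  73  74  78  65  70  66  65]
250 
[... 575 characters left out ...]
 79 78 78 77 80 78 82 77 80 79 80 82 80]
232 [44 50 38 31 39 67 78 80 80 81 79 80 76 80 81 81 75 80 78 78]
238 [47 49 34 32 31 47 31 26 24 27 26 28 27 22 19 25 25 27 26 32]
244 [44 44 39 32 34 47 25 25 23 22 23 17 25 20 22 28 20 24 25 29]
250 [47 47 56 66 67 71 62 67 62 65 37 25 18 25 21 46 65 63 65 66]
256 [28 27 44 43 44 45 44 43 58 69 40 23 13 18 19 48 68 57 48 49]
262 [22 18 19 24 25 18 28 27 45 68 37 21 14 20 19 46 68 39 24 19]
268 [18 19 20 20 19 30 25 19 51 66 31 21 15 19 14 35 70 37 20 18]
274 [22 22 17 21 22 20 21 22 48 67 18 11 14 17 18 34 68 34 22 20]
280 [ 8 22 18 22 20 19 19 22 65 59 12 22 21 22 16 32 53 47 27 24]
286 [31 29 27 31 30 33 31 36 89 58 15 18 19 20 18 26 54 54 24 30]
```

The front edge of the fingers sits at row 248 in every wrist picture, including those in free air. That fits fingertips about 20 mm short of the nominal TCP, which would put them still above the pad now. I'll keep descending with the force check on.

```bash
cat > press3.py <<'E'
from h import *
log=[];z=76.9;f0=-.4;touch=False
while z>60:
    s=bot.read_state();f=s['contact_force'][2]-f0;log.append((round(z,1),round(float(f),1),round(float(s['t']),1)))
    if f>8.5 or s['t']>59: break
    touch=touch or f>2
    z-=.15 if touch else .5
    bot.line_to(P3(S,z),velocity=20)
    if touch: bot.pause(.1)
print(log[-22:]);print(bot.read_state()['moment'])
E
python3 press3.py
```

```text
[(74.9, 1.1, 49.2), (74.4, 0.6, 49.4), (73.9, 0.2, 49.7), (73.4, 0.3, 49.9), (72.9, 0.6, 50.2), (72.4, 0.2, 50.4), (71.9, 0.6, 50.7), (71.4, 0.3, 50.9), (70.9, 1.1, 51.2), (70.4, 0.1, 51.4), (69.9, 0.8, 51.7), (69.4, 1.2, 51.9), (68.9, -0.4, 52.2), (68.4, 0.2, 52.4), (67.9, 0.9, 52.7), (67.4, 0.9, 52.9), (66.9, 0.6, 53.2), (66.4, 0.2, 53.4), (65.9, 5.1, 53.7), (65.8, 7.0, 54.0), (65.6, 6.6, 54.4), (65.4, 8.6, 54.7)]
[0.29046132 1.11157624 0.02358736]
```

```bash
python3 - <<'E'
from h import *
np.set_printoptions(precision=2,suppress=True,linewidth=220)
s=cap('wrist','w12');
for _ in range(3):
    s=bot.read_state();print(s['contact_force'],s['moment'],s['finger_force'],s['width'],s['tcp_pos'],s['tau'],s['t']);bot.pause(.05)
cap('scene','scene12');cap('side','side12')
for n in('w10','w12'):
    g=cv2.cvtColor(cv2.imread(f'pics/{n}.png'),cv2.COLOR_BGR2GRAY);print(n)
    for r in range(226,266,4):print(r,g[r,234:322:4])
for n in('scene','side'):
    a,b,c=[cv2.imread(f'pics/{n}{k}.png').astype(float) for k in('9','10','12')]
    # level yellow mask centroid & green/white
    for i in(a,b,c):
        h=cv2.cvtColor(i.astype(np.uint8),cv2.COLOR_BGR2HSV);m=cv2.inRange(h,(22,140,110),(34,255,255));
        ys,xs=np.nonzero(m);k=(xs>190)&(xs<420)&(ys>190)&(ys<320);print(n,k.sum(),xs[k].mean(),ys[k].mean())
E
```

```text
[-3.34  1.17  8.88] [ 0.28  1.13 -0.08] 4.239497489124915 0.504244615073589 [559.28 -24.62  66.22] [ -0.29 -43.49  22.36   5.15   1.04   0.  ] 54.7833
[-2.65  1.08  7.47] [0.32 1.08 0.04] 4.238586069486701 0.6940873254844713 [559.27 -24.61  66.19] [ -0.3  -43.49  22.36   5.15   1.04   0.  ] 54.8333
[-2.59  0.45  8.17] [0.32 1.1  0.06] 4.238044723260828 0.08932670232377123 [559.28 -24.59  66.22] [ -0.29 -43.49  22.36   5.15   1.04   0.  ] 54.8833
w10
226 [45 51 48 33 32 56 79 77 82 77 82 81 77 81 82 82 74 43 39 45 67 51]
230 [50 47 50 38 39 51 80 79 77 77 79 79 79 80 79 81 76 58 63 52 74 67]
234 [46 47 50 36 31 51 74 74 77 73 77 73 73 72 73 77 69 36 34 48 51 54]
238 [45 44 48 34 35 47 31 22 23 26 23 26 19 29 26 26 36 39 35 44 56 56]
242 [48 47 44 38 25 45 25 29 24 27 28 15 25 23 25 23 42 55 46 53 58 57]
246 [ 43  47  49  33  34  41  28  21  18  17  18  22  31  23  21  16  41  60  63  89 104  64]
250 [42 48 46 56 66 66 62 64 67 37 23 22 21 62 66 65 68 68 69 95 97 51]
254 [40 46 39 67 68 67 65 71 71 41 20 25 22 67 73 70 69 69 67 89 82 52]
258 [23 15 28 25 17 21 21 24 71 37 24 18 14 64 5
[... 407 characters left out ...]
 57 66 70 69 69 69 69 66 69 71 67 69 50 36 33 52 52]
246 [47 45 48 34 37 53 16 21 26 21 23 18 27 25 30 21 33 60 50 51 63 59]
250 [ 43  44  47  54  67  67  65  64  67  40  20  24  21  59  66  67  68  73  70  69 104 104]
254 [44 45 46 69 69 71 68 73 71 41 24 14 17 63 71 69 66 72 70 65 97 96]
258 [19 25 14 26 24 25 29 33 67 33 21 19 24 65 59 25 26 22 20 28 23 30]
262 [24 21 19 27 22 26  7 27 68 37 18 20 19 60 56 23 22 22 28 23 25 23]
scene 212 230.4245283018868 273.3066037735849
scene 206 230.17961165048544 273.5242718446602
scene 203 230.01970443349754 273.82758620689657
side 439 384.34168564920276 261.2779043280182
side 430 385.5953488372093 262.0604651162791
side 420 386.4 262.65714285714284
```

The force built up at 66 mm: about 8.5 N vertical, 4.2 N per finger pad. The pad's edge in the wrist image matches fingertips resting on the level top. I'm handing in.

```bash
python3 - <<'E'
from h import *
bot.pause(.5);s=bot.read_state();print(s['contact_force'],s['finger_force'],s['t'])
print(bot.close_job())
E
```

```text
[-3.14792111  0.46841829  9.30254296] 4.238926275670565 55.5333
the job is handed in; nothing more can be done
None
```

I laid the level centred along the strip and turned the foot about 1.65 rad, which put the bubble about 0.5 mm from the middle, then handed the job in at 55.5 s while pressing the pad with about 9 N; I couldn't see the bubble during the press, no verdict came back, and the fingers first touched at a TCP height of about 66 mm, not the roughly 91 mm I expected.

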